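Half-turn a bayonet lid on a gift jar and hold it

ROBOT

A 6-joint arm with a two-finger parallel gripper is mounted at the origin on the work surface. World frame = base frame: x ahead of the robot, y to its left, z up, the work surface at z = 0. Lengths are in m, angles in rad, forces in N, time in s.
With the tool pointing down it reaches from about 0.3 to 0.775 m from the base axis. Payload 14.6 kg.
Tool frame: the origin (TCP) lies on the centre line of the jaws, within the pads' length; the fingertips stand 19 mm ahead of it and the grasp point (between the pads) is the TCP; y points along the fingers, x is the direction in which the jaws open and shut, and the axes are right-handed (so a half turn about y gives the same grasp; the last joint's range is limited). The gripper opens to 94 mm and grips with 3 to 60 N. Pads are 16 mm wide; open, the fingers measure 119 mm over their backs; the gripper's body (75 mm by 177 mm) begins 78 mm behind the grasp point.
Start: joints at [-1.267, 0.3, 1.521, -0, 1.321, -0.067], TCP at [0.199, -0.513, 0.224] pointing down, gripper open.
Joint ranges: [-3.03, 3.03], [-0.79, 2.21], [0.23, 2.52], [-1.04, 4.18], [0, 3.07], [-2.55, 2.55]. Speed limits (rad/s): [2.22, 2.22, 2.57, 3.14, 3.14, 3.14].

INTERFACE

Orientations are given as [roll, pitch, yaw] about the fixed x, y, z axes, in that order (R = Rz(yaw) Ry(pitch) Rx(roll)).
In Python, from station import ctrl, optics gives the robot as it stands.
- The arm moves only by the tool jog_arm, never from a script. Its argument "targets" is a list of rows, each a list of 3 entries, a list of its own where there are three numbers: the finger opening in cm, from 0 to 9.4, then the shift along the tool's x, y, z in cm, then the turn about the tool's y in rad. A call has 1 to 10 rows; each row is the pose to reach, as a shift and turn from the pose commanded when the call began, along the tool's axes at that moment; what a row does not reach only later rows make up. A row lasts 1/10 s, in which the tool goes at most 50 mm and 8.59 degrees, less where a joint would pass 70% of its speed; a pose out of reach is approached as far as the arm can. A call with a gripper value outside its range is refused whole. The fingers move at their own pace and stop on an object; "grip_force" is the grip in N (left out, the last holds). Time passes only in rows, so rows that repeat a pose let the fingers close. It gives the time, the measured TCP pose, the force and the opening at its end, in the units of the state.
- ctrl.get_obs(): the state, without advancing time (a new reading comes with each control period).
- optics.camera(name): name is "scene" or "top" or "wrist"; returns a dict with "img" (480x640x3 uint8, red, green, blue), "range_z" (480x640 float32, m along the optical axis (not along the pixel's ray), 0 where there is no reading), "camera_matrix" (3x3 intrinsics, pixels), "world_to_cam" (4x4, takes a point from world to camera coordinates); the wrist camera has in their place "mount" (4x4, takes a point from camera to tool coordinates, whose origin is the TCP and whose axes are the tool frame's). Camera axes: x right, y up, looking along -z (the intrinsics and any distortion apply to the point x, -y, -z); pixel columns grow to the right and rows downward; lengths in m; the calibration is good to about 2 mm. A picture is of the moment at which its call begins: read the wrist's pose just before it.
- ctrl.hand_in(): hands the job in, once; it reports no verdict.
The state is a dict: "time_s": time; "qpos": joint angles; "joint_vel": joint speeds; "tau": joint torques, N m; "ee_pos": TCP position; "eef_rot": TCP orientation; "force": force on the tool from outside, world axes, zero at the start; "moment": the same for the moment, N m; "grip_width": finger opening in m.
Only numpy, scipy, OpenCV 4.12 (cv2) and the standard library are available. Lean on these libraries where they do the work, as an engineer would, in place of code of your own. Each camera call takes 0.05 s, during which the arm holds its last target. There are 200 camera calls.

TASK

Take the dust stopper out of the mouth of the gift jar and seat it fully in its own storage block, the one with the large round pocket. Then put the bayonet lid fully down into the jar's collar with its two lugs through the two entry slots and turn it clockwise until its grip bar points at the two half-way ribs, never going on to the lock click; finish while still holding the lid there in the gripper, because its spring would turn it back and a colleague is about to stick on the seal. Leave the stamp, the tape roll and the mug where they are.

Things in the scene. Friction and masses are not known exactly. Their poses are not given: they have to be found in the camera images.
- jar: Clear gift jar with an apple inside, on a white 130 x 130 x 12 mm base plate fixed to the desk. Origin on the jar's axis at desk height, z up. The two entry slots of its collar lie in its +x and -x directions, each marked by a small round stud on the collar's rim.
- collar (a point): Centre of the white collar's flat seat, 125 mm above jar. Collar 93 mm across, its rim 4 mm lower than the seat. Mouth: round hole 51 mm across in a 6 mm flange, with two entry slots 16 mm wide reaching to 35 mm from the axis. From the slots, turning clockwise seen from above: half-way ribs at 0.70 rad (40 degrees), lock pins felt from 0.95 rad, lock click at about 1.45 rad.
- rib (a point): One of the two half-way ribs: short dark radial bars, 9 x 4 mm, on the collar's rim, 42.5 mm from the axis, 0.70 rad clockwise of the jar's +x slot; the other stands opposite.
- lid: Brass bayonet lid, 0.1 kg, at first upright on the desk. Origin: underside centre of the neck, z up. Neck 47 mm across, heights 0-15.5 mm; two lugs 10 mm wide, out to 31 mm along +x and -x, heights 3-8; cap 76 mm across, 15.5-23.5; grip bar over the lugs, 50 mm along x, 14 mm wide, top at 49.5. Half a turn makes no difference. Fully down, the cap lies on the seat: origin 109.5 mm above jar.
- stopper: Grey dust stopper, 60 g, at first loose in the jar's mouth (origin 117 mm above jar). Origin at the centre of its underside, z up. Stub 46 mm across, heights 0-8 mm; disc 68 mm across, 8-14; round knob 22 mm across, 14-42. Seated in its block, the disc lies on the block's top, origin 8 mm above the block's.
- slot_large: The stopper's own block: fixed wood, 80 x 80 x 16 mm, round pocket 50 mm across, 11 mm deep at its centre; white label plate at its -y side with a large circle. Origin at the centre of its underside, z up. Two like blocks stand in the row, in any order: round pocket 34 mm across (small circle) and 32 mm square pocket (square).
- twist (a joint): Sprung ring inside the collar that the lid's lugs push round: 0 at rest, growing to 1.42 rad clockwise. A lug meets it after about 0.1 rad of turn from the middle of the slot, so the lid's turn is about this value plus 0.1. It pushes back with about 0.03 Nm at 0 and 0.08 Nm at half-way, and turns the lid back if let go.
- stamp: Bystander: wooden hand stamp, 30 x 30 mm foot, 64 mm tall, standing in the square pocket. Origin at the centre of its underside.
- tape: Bystander: roll of paper tape lying flat, 96 mm across, 22 mm high. Origin at the centre of its underside.
- mug: Bystander: white mug 76 mm across, 90 mm tall. Origin at the centre of its underside.
Mind the look-alikes: they are no part of the job. Several things have the shape of the stopper; the one meant has the colours described above.

How it is judged:
By the outcome, as a careful person would: the job done as asked, in the order asked, and still so for the second after the job is handed in, while the arm keeps its last pose, push and grip.
It also fails if it takes over 61 s, if anything falls off the work surface, if the arm or the gripper's body presses on something with over 40 N, if the wrist force passes 120 N, or if a joint passes its speed limit or range.

## Working session

There is one attempt and no reset: what is moved stays moved. The work goes in short steps, Python scripts to look and compute and a tool call to move; the robot and the scene stay as the last step left them, time stands still between calls to the robot, and variables do not carry over. Pictures are saved under pics/ and viewed, about 8 in all and at most 12, crops included, and the job is handed in when it is done.

Besides the shell and the picture viewer there is one more tool, called after "Request:" as name([rows], argument=value, ...), one row to a line, values as JSON. jog_arm: Moves the arm, as the interface text tells. Its arguments: {"type":"object","properties":{"targets":{"type":"array","items":{"type":"array"}},"grip_force":{"type":"number"}},"required":["targets"]}

```bash
mkdir -p pics
python3 - <<'E'
from station import ctrl, optics
import cv2, numpy as np
print(ctrl.get_obs())
for n in ["scene","top"]:
    c=optics.camera(n); cv2.imwrite(f"pics/{n}0.png",c["img"][:,:,::-1]); np.savez(f"{n}0.npz",**{k:v for k,v in c.items()})
    print(n,c.keys(),c["camera_matrix"],c["world_to_cam"])
E
```

```text
{'time_s': 0.0, 'qpos': array([-1.26660471e+00,  3.00468928e-01,  1.52162167e+00,  5.06315371e-05,
        1.32072876e+00, -6.66095243e-02]), 'joint_vel': array([-0.00045296, -0.00050808, -0.00077935,  0.00081156,  0.0012407 ,
       -0.00076771]), 'tau': array([-4.15803597e-04, -5.31809592e+01, -3.52740884e+01,  7.08039198e-02,
        2.43794970e-02, -6.73856448e-05]), 'ee_pos': array([ 0.19922393, -0.51236667,  0.22387035]), 'eef_rot': array([-1.57066574e+00,  1.22071734e-03, -1.20000766e+00]), 'force': array([-0.46906948, -0.49373464, -0.0278293 ]), 'moment': array([0.0075678 , 0.01468216, 0.00280486]), 'grip_width': 0.09421035502407012}
scene dict_keys(['img', 'range_z', 'camera_matrix', 'world_to_cam']) [[497.272259     0.         322.24266003]
 [  0.         497.272259   240.38366882]
 [  0.           0.           1.        ]] [[ 0.87389187  0.48606832 -0.00711252 -0.52143417]
 [-0.32437882  0.59396632  0.73619453  0.05524502]
 [ 0.36206544 -0.64104726  0.67673261 -1.45194875]
 [ 0.          0.          0.          1.        ]]
top dict_keys(['img', 'range_z', 'camera_matrix', 'world_to_cam']) [[489.3637992    0.         316.45933943]
 [  0.         489.3637992  229.2307332 ]
 [  0.           0.           1.        ]] [[-0.01276948 -0.99991713  0.00163394  0.06597534]
 [ 0.99689862 -0.012604    0.07768066 -0.58335817]
 [-0.07765362  0.00262082  0.99697695 -1.09593634]
 [ 0.          0.          0.          1.        ]]
```

View pics/top0.png

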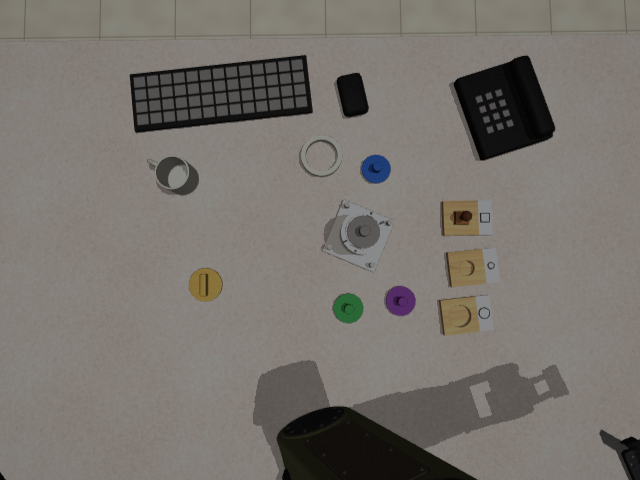

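View pics/scene0.png

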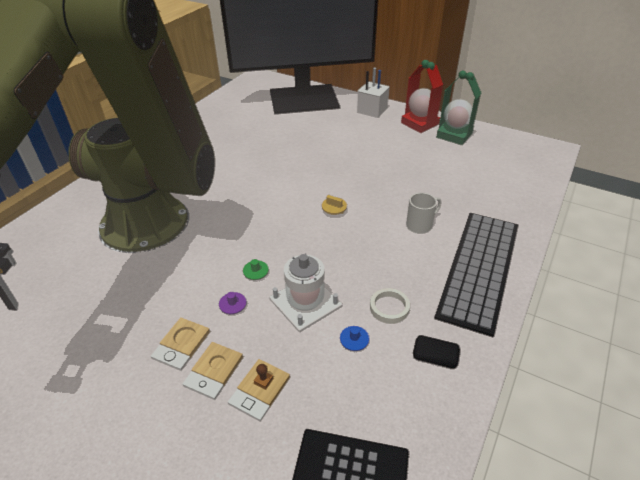

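```bash
cat > h.py <<'E'
import numpy as np, cv2
def ray(K,W,px,z):
    """pixel(s) -> world points on plane height z; W world_to_cam"""
    px=np.atleast_2d(np.asarray(px,float)); R=W[:3,:3]; c=-R.T@W[:3,3]
    d=np.c_[(px[:,0]-K[0,2])/K[0,0],-(px[:,1]-K[1,2])/K[1,1],-np.ones(len(px))]@R
    return c+d*((z-c[2])/d[:,2])[:,None]
def cloud(K,W,D):
    v,u=np.mgrid[:480,:640]; P=np.stack([(u-K[0,2])/K[0,0]*D,-(v-K[1,2])/K[1,1]*D,-D],-1)
    return (P-W[:3,3])@W[:3,:3]
def wristW(o,mount):
    from scipy.spatial.transform import Rotation as Ro
    T=np.eye(4); T[:3,:3]=Ro.from_euler('xyz',o['eef_rot']).as_matrix(); T[:3,3]=o['ee_pos']
    return np.linalg.inv(T@mount)
E
python3 - <<'E'
from h import *
d=np.load("top0.npz"); K,W,I,D=d["camera_matrix"],d["world_to_cam"],d["img"],d["range_z"]
P=cloud(K,W,D)
cv2.imwrite("pics/crop1.png",cv2.resize(I[140:340,310:500,::-1],None,fx=3,fy=3,interpolation=cv2.INTER_CUBIC))
for n,(u,v),z in [("knob",(364,231),.159),("stopdisc",(361,232),.131),("lidbar",(204,285),.0495),("lg",(462,316),.016),("sm",(467,267),.016),("sq",(461,217),.016),("mug",(172,174),.09),("tape",(321,156),.022),("green",(348,307),.014),("purple",(400,300),.014)]:
    print(n,ray(K,W,(u,v),z)[0].round(3),P[v,u].round(3))
hsv=cv2.cvtColor(I,cv2.COLOR_RGB2HSV)
m=cv2.inRange(hsv,(15,100,80),(32,255,255)); m[:240]=0;m[:,300:]=0
c=max(cv2.findContours(m,0,2)[0],key=cv2.contourArea)
print(cv2.minEnclosingCircle(c),cv2.contourArea(c),ray(K,W,cv2.minEnclosingCircle(c)[0],.0235))
m=cv2.inRange(hsv,(8,60,80),(25,255,255))
for c in cv2.findContours(m,0,2)[0]:
    if cv2.contourArea(c)>300: r=cv2.minAreaRect(c); print(r, ray(K,W,r[0],.016)[0].round(3))
E
```

```text
knob [ 0.569 -0.036  0.159] [ 0.569 -0.036  0.163]
stopdisc [ 0.569 -0.033  0.131] [ 0.567 -0.03   0.16 ]
lidbar [0.462 0.309 0.05 ] [0.462 0.309 0.05 ]
lg [ 0.383 -0.269  0.016] [ 0.382 -0.271  0.008]
sm [ 0.494 -0.285  0.016] [ 0.494 -0.287  0.008]
sq [ 0.609 -0.275  0.016] [ 0.604 -0.262  0.06 ]
mug [0.703 0.37  0.09 ] [0.719 0.395 0.005]
tape [0.754 0.046 0.022] [ 0.759  0.046 -0.001]
green [ 0.406 -0.011  0.014] [ 0.409 -0.009  0.043]
purple [ 0.421 -0.13   0.014] [ 0.423 -0.125  0.044]
((205.0, 284.2916564941406), 16.678476333618164) 819.0 [[0.46228348 0.3124046  0.0235    ]]
((459.5379943847656, 315.31353759765625), (36.370155334472656, 35.34733581542969), 83.0887680053711) [ 0.385 -0.264  0.016]
((205.0, 284.5), (33.0, 32.0), 90.0) [0.462 0.314 0.016]
((466.4197998046875, 267.5682373046875), (35.57815933227539, 34.93553161621094), 83.2901611328125) [ 0.492 -0.283  0.016]
((460.494140625, 217.8126678466797), (34.70180892944336, 34.7330436706543), 88.21009063720703) [ 0.607 -0.274  0.016]
```

View pics/crop1.png

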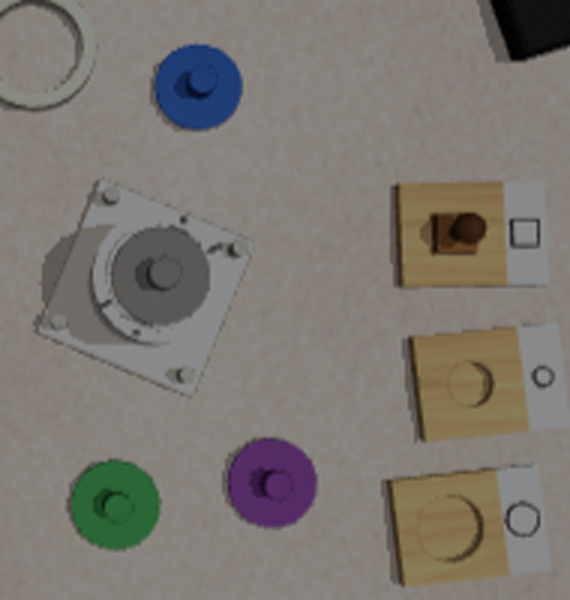

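Crop: the grey stopper sits in the jar mouth at crop (163,272) = image (364,231). The blue (198,87), green (115,505) and purple (272,483) ones are look-alikes, wrong colour and not in the jar. The large-circle block is the bottom one, pocket at crop (450,528); the others carry a small circle and a square (with the stamp). Jar studs are at crop (183,219)/(136,331) and ribs at (213,247)/(107,303), so the slot axis is about -22° in world.

Request:
jog_arm([
  [9.4,[-31.2,-5,51.8],-1.2],
  [9.4,[-31.2,-5,51.8],-1.2],
  [9.4,[-31.2,-5,51.8],-1.2],
  [9.4,[-31.2,-5,51.8],-1.2],
  [9.4,[-31.2,-5,51.8],-1.2],
  [9.4,[-31.2,-5,51.8],-1.2],
  [9.4,[-31.2,-5,51.8],-1.2],
  [9.4,[-31.2,-5,51.8],-1.2],
  [9.4,[-31.2,-5,51.8],-1.2],
  [9.4,[-31.2,-5,51.8],-1.2],
])

```text
time_s: 1.1
ee_pos: [0.5048, -0.1163, 0.2657]
eef_rot: [-1.571, 0.0, 0.0]
force: [0.4, -1.0, 0.3]
grip_width: 0.0941
```

Request:
jog_arm([
  [9.4,[5.5,-0.5,7.5],-1.18],
  [9.4,[5.5,-0.5,7.5],-1.18],
  [9.4,[5.5,-0.5,7.5],-1.18],
  [9.4,[5.5,-0.5,7.5],-1.18],
  [9.4,[5.5,-0.5,7.5],-1.18],
  [9.4,[5.5,-0.5,7.5],-1.18],
  [9.4,[5.5,-0.5,7.5],-1.18],
  [9.4,[5.5,-0.5,7.5],-1.18],
  [9.4,[5.5,-0.5,7.5],-1.18],
  [9.4,[5.5,-0.5,7.5],-1.18],
])

```text
time_s: 2.1
ee_pos: [0.5589, -0.0433, 0.2704]
eef_rot: [-1.57, 0.0, 1.176]
force: [-0.3, 0.4, 0.4]
grip_width: 0.0941
```

Run:
```python
from station import ctrl, optics
import cv2, numpy as np
from h import *
o=ctrl.get_obs(); c=optics.camera("wrist"); np.savez("w1.npz",**c,**o)
print(o["ee_pos"],o["eef_rot"],o["qpos"],c["mount"].round(3))
W=wristW(o,c["mount"]); K=c["camera_matrix"]
P=cloud(K,W,c["range_z"]); 
m=(P[...,2]>.155)&(P[...,2]<.17)&(abs(P[...,0]-.569)<.04)&(abs(P[...,1]+.034)<.04)
print("knob",m.sum(),P[m].min(0),P[m].max(0),np.median(P[m],0))
cv2.imwrite("pics/w1.png",c["img"][:,:,::-1])
```

```text
[ 0.558909  -0.0433085  0.2704165] [-1.57035350e+00  1.11730929e-04  1.17602669e+00] [-1.42669530e-01  2.93281527e-01  1.42275328e+00  2.28346533e-06
  1.42601455e+00 -1.31869653e+00] [[ 1.    -0.001  0.     0.001]
 [ 0.     0.267 -0.964 -0.161]
 [ 0.001  0.964  0.267  0.077]
 [ 0.     0.     0.     1.   ]]
knob 792 [ 0.55968224 -0.04804946  0.15500962] [ 0.58091445 -0.02633303  0.1614602 ] [ 0.56965794 -0.03700135  0.1592339 ]
```

View pics/w1.png

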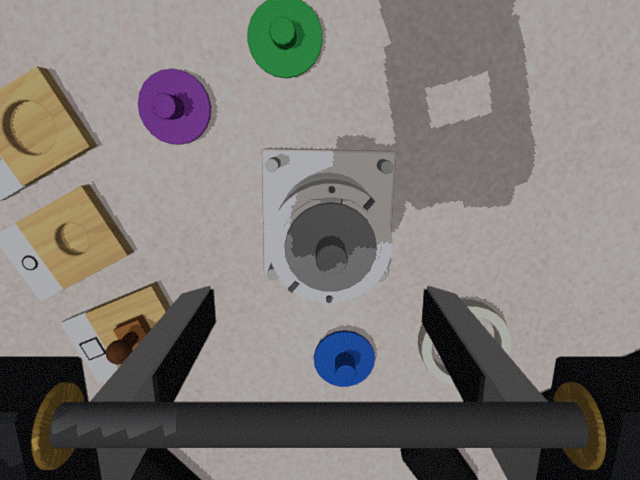

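Wrist picture: grey stopper in the jar, knob at (331,250); studs at (332,189) and (329,299), ribs at (369,203) and (293,287). The wrist axis lines up with the slots already. Measured knob (0.570, -0.037, 0.159) agrees with the top view and the sizes given, so I'm going down on it.

Request:
jog_arm([
  [9.4,[1.0,2,-0.75],0],
  [9.4,[1.0,5,-0.75],0],
  [9.4,[1.0,8,-0.75],0],
  [9.4,[1.0,10.5,-0.75],0],
  [9.4,[1.0,11.7,-0.75],0],
  [9.4,[1.0,11.7,-0.75],0],
  [2,[1.0,11.7,-0.75],0],
  [1,[1.0,11.7,-0.75],0],
  [1,[1.0,11.7,-0.75],0],
  [1,[1.0,11.7,-0.75],0],
], grip_force=15)

```text
time_s: 3.15
ee_pos: [0.5699, -0.037, 0.1543]
eef_rot: [-1.572, -0.0, 1.18]
force: [-0.3, 0.4, 0.3]
grip_width: 0.0657
```

Request:
jog_arm([
  [1,[0,0,0],0],
  [1,[0,0,0],0],
  [1,[0,0,0],0],
  [1,[0,0,0],0],
  [1,[0,0,0],0],
  [1,[0,0,0],0],
])

```text
time_s: 3.75
ee_pos: [0.5697, -0.0369, 0.1536]
eef_rot: [-1.571, -0.0, 1.18]
force: [0.4, -0.8, 0.7]
grip_width: 0.0214
```

Request:
jog_arm([
  [1,[0,0,0],0],
  [1,[0,-1,0],0],
  [1,[0,-3,0],0],
  [1,[0,-6,0],0],
  [1,[0,-9,0],0],
  [1,[0,-12,0],0],
  [1,[0,-12,0],0],
  [1,[0,-12,0],0],
])

```text
time_s: 4.55
ee_pos: [0.5697, -0.0369, 0.2742]
eef_rot: [-1.572, -0.0, 1.18]
force: [0.2, 1.2, -0.4]
grip_width: 0.0219
```

Run:
```python
from station import ctrl, optics
import cv2, numpy as np
from h import *
o=ctrl.get_obs(); c=optics.camera("wrist"); np.savez("w2.npz",**c,**o)
print(o["ee_pos"],o["eef_rot"],o["grip_width"])
W=wristW(o,c["mount"]); K=c["camera_matrix"]
d=np.load("w1.npz"); W1=wristW(d,d["mount"])
g=cv2.cvtColor(d["img"],cv2.COLOR_RGB2GRAY)
P1=cloud(K,W1,d["range_z"])
# dark studs/ribs on the rim: dark blobs, from the first view
for (u,v) in [(332,189),(329,299),(369,203),(293,287)]:
    w=g[v-8:v+9,u-8:u+9].astype(int); m=(w<90).astype(np.uint8); n,l,s,ce=cv2.connectedComponentsWithStats(m)
    i=1+np.argmax(s[1:,4]); p=ce[i]+[u-8,v-8]; print(p,s[i,4],ray(K,W1,p,.122)[0].round(4),P1[int(round(p[1])),int(round(p[0]))].round(4))
# large block: wood mask
hsv=cv2.cvtColor(d["img"],cv2.COLOR_RGB2HSV); m=cv2.inRange(hsv,(8,60,80),(28,255,255))
cv2.imwrite("pics/w2.png",c["img"][:,:,::-1])
```

```text
[ 0.56970939 -0.03691382  0.274189  ] [-1.57178794e+00 -2.96832414e-04  1.17999095e+00] 0.021942080802890052
[331.38888889 189.13888889] 36 [ 0.532  -0.0204  0.122 ] [ 0.5312 -0.0205  0.1259]
[328.40625 298.5625 ] 32 [ 0.6101 -0.0547  0.122 ] [ 0.6089 -0.0546  0.1256]
[368.59493671 203.24050633] 79 [0.552  0.0008 0.122 ] [0.5511 0.001  0.1263]
[292.9122807  286.15789474] 57 [ 0.59   -0.0761  0.122 ] [ 0.5883 -0.0749  0.1271]
```

View pics/w2.png

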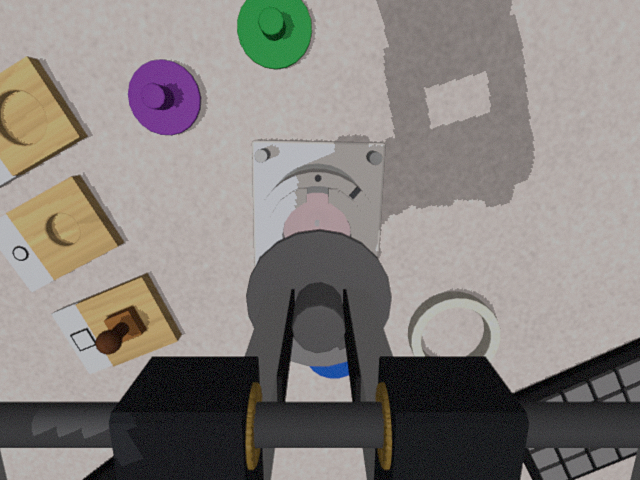

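Stopper held level (knob at (318,330)), mouth now empty with the apple visible at (318,215). The stud pair is 85 mm apart, and studs and ribs agree on axis (0.570, -0.037), slot angle -0.41. Next I go near the large block for a close measurement.

Request:
jog_arm([
  [1,[-4,0,0.4],0],
  [1,[-9,0,0.4],0],
  [1,[-14,0,0.4],0],
  [1,[-19,0,0.4],0],
  [1,[-24,1,0.4],0],
  [1,[-28.4,3,0.4],0],
  [1,[-28.4,5,0.4],0],
  [1,[-28.4,5,0.4],0],
  [1,[-28.4,5,0.4],0],
  [1,[-28.4,5,0.4],0],
])

```text
time_s: 5.6
ee_pos: [0.4585, -0.2974, 0.2245]
eef_rot: [-1.572, 0.0, 1.181]
force: [-0.0, -0.1, -0.7]
grip_width: 0.0217
```

Run:
```python
from station import ctrl, optics
import cv2, numpy as np
from h import *
o=ctrl.get_obs(); c=optics.camera("wrist"); np.savez("w3.npz",**c,**o)
print(o["ee_pos"],o["eef_rot"],o["grip_width"])
W=wristW(o,c["mount"]); K=c["camera_matrix"]; P=cloud(K,W,c["range_z"])
near=np.hypot(P[...,0]-.384,P[...,1]+.267)<.058
top=near&(P[...,2]>.012)&(P[...,2]<.02)
hsv=cv2.cvtColor(c["img"],cv2.COLOR_RGB2HSV); wood=cv2.inRange(hsv,(8,60,60),(28,255,255))>0
top&=wood
print("top z",np.median(P[top][:,2]),top.sum())
r=cv2.minAreaRect(P[top][:,:2].astype(np.float32)); print(r)
ct=np.array(r[0]); low=near&wood&(P[...,2]<.010)&(np.hypot(P[...,0]-ct[0],P[...,1]-ct[1])<.032)
print("pocket floor",low.sum(),np.median(P[low],0),P[low].min(0),P[low].max(0))
im=c["img"].copy(); im[low]=(255,0,0)
# pocket edge: inner contour of top mask in the world
n=cv2.findContours(top.astype(np.uint8),cv2.RETR_CCOMP,cv2.CHAIN_APPROX_NONE)
for q,h in zip(n[0],n[1][0]):
    if h[3]>=0 and cv2.contourArea(q)>200:
        e=cv2.fitEllipse(ray(K,W,q[:,0],.016)[:,:2].astype(np.float32)); print("hole",e)
cv2.imwrite("pics/w3.png",im[:,:,::-1])
```

```text
[ 0.45845278 -0.29739405  0.22454018] [-1.57173536e+00  1.85741854e-04  1.18130691e+00] 0.021739210980115425
top z 0.016328461045750683 6721
((0.3843517005443573, -0.26314252614974976), (0.07994434982538223, 0.07974959909915924), 5.452152729034424)
pocket floor 2826 [ 0.38382604 -0.26291193  0.00538795] [ 0.35942934 -0.28811912  0.00266718] [ 0.40918096 -0.23827314  0.00993889]
hole ((0.384311318397522, -0.26320338249206543), (0.04996376112103462, 0.05002898722887039), 87.23370361328125)
```

View pics/w3.png

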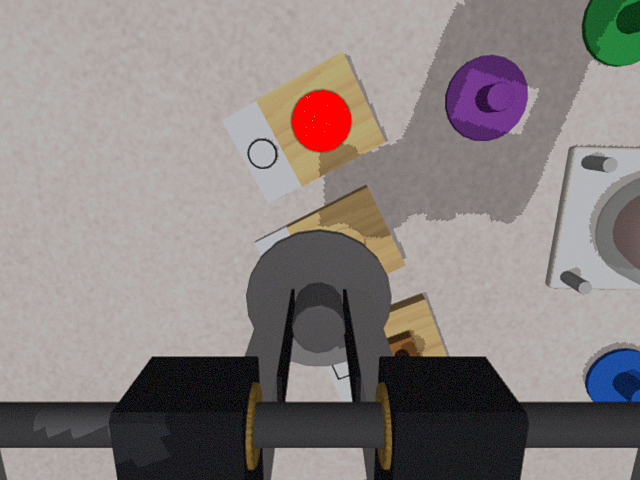

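Close view: the big pocket (red, (321,121)) beside the large-circle label (262,154); fitted hole 50.0 mm at (0.3843, -0.2632), block 80 x 80 mm, matching the description.

Request:
jog_arm([
  [1,[0.3,0,4],0],
  [1,[0.3,0,8.15],0],
  [1,[0.35,3,8.15],0],
  [1,[0.35,7,8.15],0],
  [1,[0.35,11,8.15],0],
  [1,[0.35,14,8.15],0],
  [1,[0.35,16,8.15],0],
  [1,[0.35,16.6,8.15],0],
  [1,[0.35,16.6,8.15],0],
  [1,[0.35,16.6,8.15],0],
])

```text
time_s: 6.65
ee_pos: [0.3845, -0.264, 0.0589]
eef_rot: [-1.573, 0.001, 1.18]
force: [0.6, 0.1, -0.1]
grip_width: 0.0215
```

Request:
jog_arm([
  [1,[0,0.4,0],0],
  [1,[0,0.8,0],0],
  [1,[0,1.1,0],0],
  [1,[0,1.3,0],0],
  [1,[0,1.4,0],0],
  [1,[0,1.4,0],0],
])

```text
time_s: 7.25
ee_pos: [0.384, -0.2638, 0.0443]
eef_rot: [-1.571, 0.0, 1.18]
force: [-3.9, 2.9, 11.6]
grip_width: 0.0216
```

Request:
jog_arm([
  [3,[0,0,0],0],
  [6,[0,0,0],0],
  [9.4,[0,0,0],0],
  [9.4,[0,0,0],0],
  [9.4,[0,-2,0],0],
  [9.4,[0,-5,0],0],
  [9.4,[0,-9,0],0],
  [9.4,[0,-13,0],0],
  [9.4,[0,-17,0],0],
  [9.4,[0,-17,-5],0],
])

```text
time_s: 8.25
ee_pos: [0.4301, -0.2834, 0.2223]
eef_rot: [-1.584, 0.004, 1.179]
force: [0.5, -1.8, 0.6]
grip_width: 0.0936
```

Run:
```python
from station import ctrl, optics
import cv2, numpy as np
from h import *
o=ctrl.get_obs(); c=optics.camera("wrist")
print(o["ee_pos"],o["eef_rot"],o["qpos"])
W=wristW(o,c["mount"]); K=c["camera_matrix"]; P=cloud(K,W,c["range_z"])
near=np.hypot(P[...,0]-.384,P[...,1]+.263)<.034
k=near&(P[...,2]>.044)&(P[...,2]<.06); d=near&(P[...,2]>.018)&(P[...,2]<.03)
print("knob",k.sum(),np.median(P[k],0)); print("disc",d.sum(),np.median(P[d],0),np.ptp(P[d],0), np.percentile(P[d][:,2],[3,97]))
pl=np.linalg.lstsq(np.c_[P[d][:,:2],np.ones(d.sum())],P[d][:,2],rcond=None)[0]; print("tilt",pl)
# lid from top
c=optics.camera("top"); K,W=c["camera_matrix"],c["world_to_cam"]; P=cloud(K,W,c["range_z"])
m=np.hypot(P[...,0]-.462,P[...,1]-.311)<.05
b=m&(P[...,2]>.04); print("bar",b.sum(),cv2.minAreaRect(P[b][:,:2].astype(np.float32)),np.median(P[b],0))
```

```text
[ 0.43007348 -0.28343656  0.22231706] [-1.58359463  0.00365172  1.17898126] [-6.53718990e-01  2.16471376e-01  1.63096893e+00 -2.22534874e-04
  1.28084501e+00 -1.83266141e+00]
knob 626 [ 0.38486881 -0.26258929  0.05027737]
disc 4536 [ 0.38243913 -0.26194396  0.0223543 ] [0.06749275 0.06715916 0.01111667] [0.02088745 0.02382926]
tilt [0.00201518 0.0007086  0.02178101]
bar 156 ((0.46140140295028687, 0.31184470653533936), (0.013607933185994625, 0.048896387219429016), 89.29032135009766) [0.46157631 0.31128674 0.04925942]
```

Stopper seated: disc top at 22.3 mm (expected 22) and level. Now to the lid.

Request:
jog_arm([
  [9.4,[59.2,0,12.5],-0.38],
  [9.4,[59.2,0,12.5],-0.38],
  [9.4,[59.2,0,12.5],-0.38],
  [9.4,[59.2,0,12.5],-0.38],
  [9.4,[59.2,0,12.5],-0.38],
  [9.4,[59.2,0,12.5],-0.38],
  [9.4,[59.2,0,12.5],-0.38],
  [9.4,[59.2,0,12.5],-0.38],
  [9.4,[59.2,0,12.5],-0.38],
  [9.4,[59.2,0,12.5],-0.38],
])

```text
time_s: 9.35
ee_pos: [0.5205, 0.2109, 0.2133]
eef_rot: [-1.57, 0.0, 1.56]
force: [1.6, -0.2, 0.4]
grip_width: 0.0941
```

Request:
jog_arm([
  [9.4,[0,0,0],0],
  [9.4,[0,0,0],0],
])

```text
time_s: 9.55
ee_pos: [0.5203, 0.2094, 0.2128]
eef_rot: [-1.569, 0.001, 1.562]
force: [1.1, 0.3, -0.8]
grip_width: 0.094
```

Request:
jog_arm([
  [9.4,[5,0,-1],0],
  [9.4,[10.3,0,-2.1],0],
  [9.4,[10.3,0,-2.1],0],
  [9.4,[10.3,0,-2.1],0],
  [9.4,[10.3,0,-2.1],0],
])

```text
time_s: 10.05
ee_pos: [0.5431, 0.3099, 0.2136]
eef_rot: [-1.57, 0.0, 1.559]
force: [0.9, -0.0, 0.5]
grip_width: 0.0939
```

```bash
cat > lid.py <<'E'
from station import ctrl, optics
from h import *
o=ctrl.get_obs(); c=optics.camera("wrist")
print(o["ee_pos"],o["eef_rot"])
W=wristW(o,c["mount"]); K=c["camera_matrix"]; P=cloud(K,W,c["range_z"])
m=np.hypot(P[...,0]-.462,P[...,1]-.312)<.045
b=m&(P[...,2]>.045)&(P[...,2]<.055); r=cv2.minAreaRect(P[b][:,:2].astype(np.float32)); print("bar",b.sum(),r,np.median(P[b],0))
d=m&(P[...,2]>.019)&(P[...,2]<.028); q=cv2.minEnclosingCircle(P[d][:,:2].astype(np.float32)); print("cap",d.sum(),q,np.median(P[d],0))
cv2.imwrite("pics/lid.png",c["img"][:,:,::-1])
E
python3 lid.py
```

```text
[0.54309601 0.30987379 0.21360735] [-1.57041391e+00  4.86452368e-04  1.55851497e+00]
bar 1309 ((0.46274280548095703, 0.3130427896976471), (0.04967491701245308, 0.013897750526666641), 1.1884095668792725) [0.4622007  0.31302629 0.04956532]
cap 6090 ((0.4628859758377075, 0.3131392002105713), 0.037991542369127274) [0.46170456 0.31258356 0.02383194]
```

Request:
jog_arm([
  [9.4,[0.2,0,4],-0.03],
  [9.4,[0.2,0,8],-0.03],
  [9.4,[0.2,4,8],-0.03],
  [9.4,[0.2,8,8],-0.03],
  [9.4,[0.2,12,8],-0.03],
  [9.4,[0.2,15,8],-0.03],
  [9.4,[0.2,16.5,8],-0.03],
  [9.4,[0.2,16.8,8],-0.03],
  [9.4,[0.2,16.8,8],-0.03],
  [9.4,[0.2,16.8,8],-0.03],
])

```text
time_s: 11.1
ee_pos: [0.4638, 0.3148, 0.0473]
eef_rot: [-1.573, -0.001, 1.59]
force: [0.8, 0.1, -0.2]
grip_width: 0.0939
```

Request:
jog_arm([
  [3,[0,0,0],0],
  [0.5,[0,0,0],0],
  [0.5,[0,0,0],0],
  [0.5,[0,0,0],0],
  [0.5,[0,0,0],0],
  [0.5,[0,0,0],0],
  [0.5,[0,0,0],0],
  [0.5,[0,0,0],0],
  [0.5,[0,0,0],0],
  [0.5,[0,0,0],0],
], grip_force=45)

```text
time_s: 12.1
ee_pos: [0.463, 0.3146, 0.0457]
eef_rot: [-1.571, -0.0, 1.59]
force: [0.4, -0.4, 0.4]
grip_width: 0.017
```

Request:
jog_arm([
  [0.5,[0,0,0],0],
  [0.5,[0,0,0],0],
  [0.5,[0,0,0],0],
])

```text
time_s: 12.4
ee_pos: [0.463, 0.3145, 0.0456]
eef_rot: [-1.571, 0.0, 1.59]
force: [0.7, -0.6, -1.0]
grip_width: 0.0134
```

Request:
jog_arm([
  [0.5,[0,-1,0],0],
  [0.5,[0,-3,0],0],
  [0.5,[0,-6,0],0],
  [0.5,[0,-10,0],0],
  [0.5,[0,-14,0],0],
  [0.5,[0,-18,0],0],
  [0.5,[0,-20,0],0],
  [0.5,[0,-20,0],0],
])

```text
time_s: 13.2
ee_pos: [0.4637, 0.315, 0.2492]
eef_rot: [-1.576, -0.003, 1.59]
force: [0.5, -0.5, -0.9]
grip_width: 0.0137
```

Request:
jog_arm([
  [0.5,[-38.7,0,-17.3],0.43],
  [0.5,[-38.7,0,-17.3],0.43],
  [0.5,[-38.7,0,-17.3],0.43],
  [0.5,[-38.7,0,-17.3],0.43],
  [0.5,[-38.7,0,-17.3],0.43],
  [0.5,[-38.7,0,-17.3],0.43],
  [0.5,[-38.7,0,-17.3],0.43],
  [0.5,[-38.7,0,-17.3],0.43],
  [0.5,[-38.7,0,-17.3],0.43],
  [0.5,[-38.7,0,-17.3],0.43],
])

```text
time_s: 14.2
ee_pos: [0.6435, -0.0722, 0.2431]
eef_rot: [-1.568, 0.001, 1.156]
force: [-0.5, -0.0, -2.8]
grip_width: 0.0136
```

Request:
jog_arm([
  [0.5,[0,0,0],0],
  [0.5,[0,0,0],0],
])

```text
time_s: 14.4
ee_pos: [0.643, -0.0679, 0.245]
eef_rot: [-1.57, 0.0, 1.161]
force: [0.2, 0.3, -0.7]
grip_width: 0.014
```

```bash
cat > held.py <<'E'
from station import ctrl, optics
from h import *
o=ctrl.get_obs(); c=optics.camera("wrist"); np.savez("w4.npz",**c,**o)
print(o["ee_pos"],o["eef_rot"],o["qpos"],o["grip_width"])
W=wristW(o,c["mount"]); K=c["camera_matrix"]
T=cloud(K,np.linalg.inv(c["mount"]),c["range_z"])
hsv=cv2.cvtColor(c["img"],cv2.COLOR_RGB2HSV); br=cv2.inRange(hsv,(15,90,40),(35,255,255))>0
d=br&(abs(T[...,1]-.022)<.004)&(np.hypot(T[...,0],T[...,2])<.05)
print("cap tool",d.sum(),np.median(T[d],0),T[d].min(0),T[d].max(0))
q=T[d]; A=np.c_[q[:,0],q[:,2],np.ones(len(q))]; print("cap plane",np.linalg.lstsq(A,q[:,1],rcond=None)[0])
hull=cv2.convexHull(q[:,[0,2]].astype(np.float32))[:,0]; hh=hull[np.hypot(*hull.T)>.036]
s=np.linalg.lstsq(np.c_[2*hh,np.ones(len(hh))],(hh**2).sum(1),rcond=None)[0]; print("cap centre tool x,z",s[:2],np.sqrt(s[2]+s[0]**2+s[1]**2),len(hh))
P=cloud(K,W,c["range_z"]); 
h=np.hypot(P[...,0]-.57,P[...,1]+.0373)
s=(h<.045)&(P[...,2]>.123)&(P[...,2]<.13)
print("seat",s.sum(),np.median(P[s],0))
n=cv2.findContours(s.astype(np.uint8),cv2.RETR_CCOMP,cv2.CHAIN_APPROX_NONE)
cv2.imwrite("pics/w4.png",c["img"][:,:,::-1])
E
python3 held.py
```

```text
[ 0.64301401 -0.067926    0.24503814] [-1.56972316e+00  7.25651495e-05  1.16105610e+00] [-1.61956489e-01  5.08723879e-01  1.18396662e+00  1.94267417e-04
  1.44996034e+00 -1.32303607e+00] 0.013994664820509576
cap tool 10353 [0.00080429 0.02176332 0.01515145] [-0.0361386   0.01801088 -0.0360728 ] [0.03863927 0.02599906 0.03835427]
cap plane [0.0004797  0.00443857 0.02171687]
cap centre tool x,z [0.00121188 0.0008459 ] 0.03759521224474703 47
seat 5313 [ 0.56817121 -0.03656685  0.12533162]
```

View pics/w4.png

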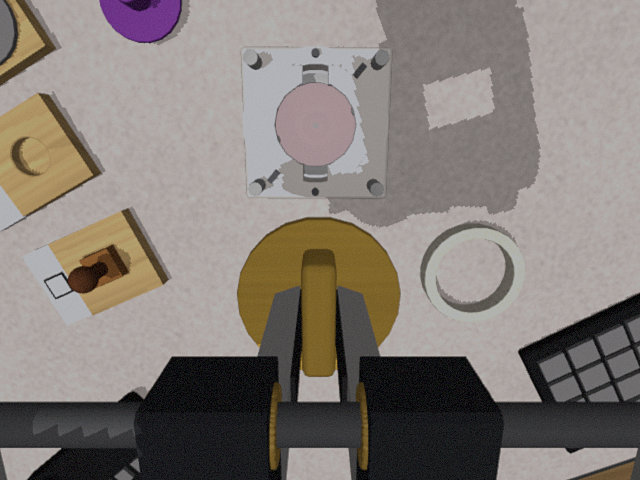

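Picture: lid held level, bar on the jaw centre line (318,310); open mouth centred at (316,124) with entry slots at (316,70)/(316,172), studs (316,53)/(316,191), ribs (360,71)/(274,176). I measure studs and ribs in the tool frame, the same frame as the cap, so any camera bias cancels.

```bash
cat > jar.py <<'E'
from h import *
d=np.load("w4.npz"); K=d["camera_matrix"]; M=d["mount"]; g=cv2.cvtColor(d["img"],cv2.COLOR_RGB2GRAY)
Wt=np.linalg.inv(M); T=cloud(K,Wt,d["range_z"]); Z=[]
R=[]
for (u,v) in [(316,53),(316,191),(360,71),(274,176)]:
    w=g[v-9:v+10,u-9:u+10]; m=(w<80).astype(np.uint8); n,l,s,ce=cv2.connectedComponentsWithStats(m)
    i=1+np.argmax(s[1:,4]); p=ce[i]+[u-9,v-9]; t=np.median(T[v-9:v+10,u-9:u+10][l==i],0)
    # ray onto plane tool y = const (seat level z ~.126 world)
    y=d["ee_pos"][2]-.1255; dr=np.array([(p[0]-K[0,2])/K[0,0],-(p[1]-K[1,2])/K[1,1],-1]); dr=M[:3,:3]@dr; c=M[:3,3]; r=c+dr*(y-c[1])/dr[1]
    print(p,s[i,4],t.round(4),r.round(4)); R.append(r)
R=np.array(R); a=R[0]-R[1]; b=R[2]-R[3]
print("mid studs",(R[0]+R[1])/2,np.linalg.norm(a),"mid ribs",(R[2]+R[3])/2,np.linalg.norm(b))
print("slot turn about tool y from z:",np.arctan2(a[0],a[2]),"rib",np.arctan2(b[0],b[2]))
br=cv2.inRange(cv2.cvtColor(d["img"],cv2.COLOR_RGB2HSV),(15,90,40),(35,255,255))>0
q=br&(abs(T[...,1]+.004)<.003)&(np.hypot(T[...,0],T[...,2])<.035)
pts=T[q][:,[0,2]].astype(np.float32); print("bar top",q.sum(),cv2.minAreaRect(pts),pts.min(0),pts.max(0))
E
python3 jar.py
```

```text
[315.19047619  53.47619048] 21 [-0.0007  0.12    0.1196] [-0.0006  0.1195  0.1199]
[314.82926829 191.41463415] 41 [-0.0008  0.1198  0.0363] [-0.001   0.1195  0.0361]
[359.35294118  70.05882353] 85 [0.0262 0.1198 0.1105] [0.0264 0.1195 0.1106]
[271.35 178.2 ] 20 [-0.0296  0.1198  0.0445] [-0.0293  0.1195  0.0448]
mid studs [-0.00078008  0.11953814  0.07801251] 0.08376372152234768 mid ribs [-0.00146741  0.11953814  0.0776564 ] 0.08621870272977442
slot turn about tool y from z: 0.004160011928610424 rib 0.7027020263843969
bar top 3800 ((0.007496730424463749, 0.0008317939937114716), (0.02606574073433876, 0.04988774657249451), 0.24330389499664307) [-0.00556126 -0.02413507] [0.0204999  0.02576603]
```

Request:
jog_arm([
  [0.5,[-0.1,0,4],0],
  [0.5,[-0.15,0,7.7],0],
  [0.5,[-0.15,2,7.7],0],
  [0.5,[-0.15,5,7.7],0],
  [0.5,[-0.15,6.8,7.7],0],
  [0.5,[-0.15,6.8,7.7],0],
  [0.5,[-0.15,6.8,7.7],0],
])

```text
time_s: 15.15
ee_pos: [0.5724, -0.0391, 0.1785]
eef_rot: [-1.571, -0.0, 1.161]
force: [-0.2, -0.2, -0.6]
grip_width: 0.0142
```

Request:
jog_arm([
  [0.5,[0,0.2,0],0],
  [0.5,[0,0.4,0],0],
  [0.5,[0,0.6,0],0],
  [0.5,[0,0.7,0],0],
  [0.5,[0,0.8,0],0],
  [0.5,[0,0.8,0],0],
])

```text
time_s: 15.75
ee_pos: [0.5722, -0.0397, 0.1695]
eef_rot: [-1.571, 0.0, 1.16]
force: [0.2, 0.5, -1.3]
grip_width: 0.0137
```

Request:
jog_arm([
  [0.5,[0.05,0,0.15],0],
  [0.5,[0.05,0.2,0.15],0],
  [0.5,[0.05,0.4,0.15],0],
  [0.5,[0.05,0.5,0.15],0],
  [0.5,[0.05,0.5,0.15],0],
])

```text
time_s: 16.25
ee_pos: [0.571, -0.0386, 0.1644]
eef_rot: [-1.57, 0.0, 1.16]
force: [-0.2, 0.2, -1.3]
grip_width: 0.0136
```

Request:
jog_arm([
  [0.5,[0,0.2,0],0],
  [0.5,[0,0.4,0],0],
  [0.5,[0,0.5,0],0],
  [0.5,[0,0.6,0],0],
  [0.5,[0,0.6,0],0],
])

```text
time_s: 16.75
ee_pos: [0.571, -0.0386, 0.1585]
eef_rot: [-1.571, 0.0, 1.16]
force: [-0.1, 0.6, -1.1]
grip_width: 0.0137
```

Request:
jog_arm([
  [0.5,[0,0.1,0],0],
  [0.5,[0,0.2,0],0],
  [0.5,[0,0.3,0],0],
  [0.5,[0,0.4,0],0],
  [0.5,[0,0.4,0],0],
])

```text
time_s: 17.25
ee_pos: [0.5711, -0.0387, 0.1551]
eef_rot: [-1.571, -0.0, 1.16]
force: [-2.1, -0.2, 3.8]
grip_width: 0.0133
```

Request:
jog_arm([
  [0.5,[0,0,0],0.07],
  [0.5,[0,0,0],0.14],
  [0.5,[0,0,0],0.21],
  [0.5,[0,0,0],0.28],
  [0.5,[0,0,0],0.35],
  [0.5,[0,0,0],0.42],
  [0.5,[0,0,0],0.49],
  [0.5,[0,0,0],0.56],
  [0.5,[0,0,0],0.62],
  [0.5,[0,0,0],0.62],
])

```text
time_s: 18.25
ee_pos: [0.5711, -0.039, 0.1551]
eef_rot: [-1.572, 0.0, 0.539]
force: [-2.5, -4.1, 3.7]
grip_width: 0.0138
```

```bash
python3 -c "
from station import ctrl
o=ctrl.get_obs();print(o['ee_pos'],o['eef_rot'],o['force'],o['moment'],o['grip_width'])"
```

```text
[ 0.57105914 -0.03903393  0.15511528] [-1.57157792e+00  1.03492635e-04  5.38750956e-01] [-2.47718311 -4.09970331  3.74826908] [-0.55632007  0.37033292  0.02313941] 0.013755524206164698
```

Request:
jog_arm([
  [0.5,[0,0,0],0.04],
  [0.5,[0,0,0],0.08],
  [0.5,[0,0,0],0.08],
  [0.5,[0,0,0],0.08],
])

```text
time_s: 18.65
ee_pos: [0.5711, -0.039, 0.1551]
eef_rot: [-1.571, -0.0, 0.461]
force: [-3.9, -2.7, 5.8]
grip_width: 0.0136
```

Run:
```python
from station import ctrl, optics
from h import *
o=ctrl.get_obs();print(o['ee_pos'],o['eef_rot'],o['force'],o['moment'],o['grip_width'])
c=optics.camera("wrist"); np.savez("w5.npz",**c,**o)
T=cloud(c["camera_matrix"],np.linalg.inv(c["mount"]),c["range_z"])
br=cv2.inRange(cv2.cvtColor(c["img"],cv2.COLOR_RGB2HSV),(15,90,40),(35,255,255))>0
q=br&(abs(T[...,1]-.0218)<.003)&(np.hypot(T[...,0],T[...,2])<.045)
print("cap tool y",np.median(T[q],0)[1],"world z",o['ee_pos'][2]-np.median(T[q],0)[1])
A=np.c_[T[q][:,0],T[q][:,2],np.ones(q.sum())]; print("plane",np.linalg.lstsq(A,T[q][:,1],rcond=None)[0])
cv2.imwrite("pics/w5.png",cv2.resize(c["img"][100:420,160:480,::-1],(600,600)))
```

```text
[ 0.57106787 -0.03895158  0.15513292] [-1.57147194e+00 -3.54948295e-05  4.61297017e-01] [-3.92893793 -2.65949374  5.75361206] [-0.51585224  0.6261001   0.09236083] 0.0135629838659128
cap tool y 0.021700787507149204 world z 0.13343213542467913
plane [0.00059541 0.00318752 0.02167348]
```

View pics/w5.png

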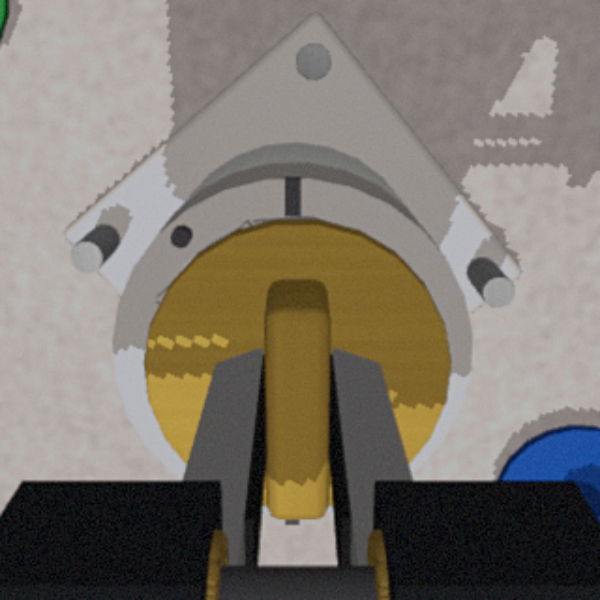

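The picture shows the front rib at (292,197) and the rear rib just visible at (292,522), with the bar between them at (297,400), parallel to the rib line. The cap lies on the seat: its top is at 133.4 mm, expected 133. The wrist moment of 0.09 Nm about z fits the spring at half-way. I hold briefly, then hand in.

Request:
jog_arm([
  [0.5,[0,0,0],0],
  [0.5,[0,0,0],0],
  [0.5,[0,0,0],0],
  [0.5,[0,0,0],0],
])

```text
time_s: 19.1
ee_pos: [0.5711, -0.0389, 0.1551]
eef_rot: [-1.571, -0.0, 0.461]
force: [-3.9, -3.4, 5.7]
grip_width: 0.0136
```

```bash
python3 -c "
from station import ctrl
o=ctrl.get_obs();print(o['time_s'],o['ee_pos'],o['eef_rot'],o['force'],o['moment'],o['grip_width']);print(ctrl.hand_in())"
```

```text
19.1 [ 0.57108106 -0.03894865  0.15513959] [-1.57146308e+00 -6.27719676e-05  4.61421400e-01] [-3.87021385 -3.42974514  5.70289252] [-0.5143281   0.55748676  0.08729901] 0.013616610548056829
the job is handed in; nothing more can be done
None
```

The job is handed in at 19.1 s. The grey stopper is in the large-circle block. The lid is fully down in the jar's collar, turned 0.70 rad clockwise to the half-way ribs, and still held in the gripper at 45 N.

**Last checks:**
- **Stopper:** its disc top measured 22.3 mm (22 expected) and level, checked right after I let go.
- **Lid height:** the cap's top measured 133.4 mm (133 expected), so it lies on the seat.
- **Lid turn:** the grip bar was parallel to the line between the two ribs in the last picture, well short of the 0.95 rad where the lock pins begin. The wrist moment of about 0.09 Nm fits the spring at half-way.
- **Forces:** the highest reading in any move report was about 12 N on the wrist.

**Small disagreement:** my estimates of the jar's axis differed by 1–2 mm. The lid went in freely, but a steady sideways force of about 5 N remains, so it is probably resting lightly against one side of the mouth. In the last picture the bar also sat about 1 mm to one side of the rib line.

I did not reach for the stamp, tape roll or mug, but I took no final picture of all three.

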